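Index the worm-drive table by one division

ROBOT

A 6-joint arm with a two-finger parallel gripper is mounted at the origin on a cart in front of the work surface, level with it; the furniture and walls round the work are solid. World frame = base frame: x ahead of the robot, y to its left, z up, the work surface at z = 0. Lengths are in m, angles in rad, forces in N, time in s.
With the tool pointing down it reaches from about 0.35 to 0.975 m from the base axis. Payload 4.9 kg.
Tool frame: the origin (TCP) lies at the very end of the fingers, on their centre line; the grasp point (between the pads) lies 19 mm behind it; z points along the fingers, y is the line along which they close (so a half turn about z gives the same grasp; the last joint's range is limited). The gripper opens to 85 mm and grips with 20 to 120 N. Pads are 22 mm wide; open, the fingers measure 114 mm over their backs; the gripper's body (76 mm by 85 mm) begins 54 mm behind the grasp point. The pads swing forward as they close: fully open they stand 13 mm farther back than shut.
Start: joints at [1.146, 0.053, 1.613, -0, 1.476, -0.119], TCP at [0.188, 0.596, 0.231] pointing down, gripper open.
Joint ranges: [-3.01, 3.01], [-1.01, 2.22], [0.06, 2.58], [-1.02, 4.17], [0.09, 2.62], [-3.14, 3.14]. Speed limits (rad/s): [2.57, 2.57, 3.14, 3.14, 3.14, 3.14].

INTERFACE

Orientations are given as a rotation vector (axis times angle).
In Python, from station import ctrl gives the robot as it stands.
- The arm moves only by the tool jog_arm, never from a script. Its argument "plan" is a list of rows, each a list of 7 numbers: the shift along the tool's x, y, z in units of 0.02 m (1.0 is 0.02 m), then the turn, a rotation vector about the tool's x, y, z in units of 45 degrees (1.0 is 45 degrees), then the opening, from -1 (shut) to 1 (fully open). A call has 1 to 8 rows; each row shifts and turns the commanded pose from where the row before left it, along the tool's axes as they then stand; what a row does not reach is not made up. A row lasts 1/10 s, in which the tool goes at most 50 mm and 8.59 degrees, less where a joint would pass 70% of its speed; a pose out of reach is approached as far as the arm can. A call with a number of a shift or a turn outside -1 to 1 is refused whole. A call with a gripper value outside its range is refused whole. The fingers move at their own pace and stop on an object; "grip_force" is the grip in N (left out, the last holds). Time passes only in rows, so rows that do not move let the fingers close. It gives the time, the measured TCP pose, the force, the opening and the grip force at its end, in the units of the state.
- ctrl.get_obs(): the state, without advancing time (a new reading comes with each control period).
- ctrl.get_image(name): name is "scene" or "side" or "wrist"; returns (picture, depth): 480x640x3 uint8, red, green, blue; 480x640 float32, m along the optical axis (not along the pixel's ray), 0 where there is no reading.
- ctrl.camera_info(name): a dict with "camera_matrix" (3x3 intrinsics, pixels), "rvec" (rotation vector, rad) and "tvec" (3), from world to camera coordinates, as OpenCV has them; the wrist camera has in their place "T_tool_cam" (4x4, takes a point from camera to tool coordinates, whose origin is the TCP and whose axes are the flange's). Camera axes: x right, y down, z forward; pixel columns grow to the right and rows downward; lengths in m; the calibration is good to about 2 mm. A picture is of the moment at which its call begins: read the wrist's pose just before it. camera_info takes no time and is no camera call.
- ctrl.finish_job(): hands the job in; it is judged then, once.
The state is a dict: "t": time; "q": joint angles; "dq": joint speeds; "effort": joint torques, N m; "tool_pos": TCP position; "tool_rot": TCP orientation; "contact_force": force on the tool from outside, world axes, zero at the start; "wrist_torque": the same for the moment, N m; "opening": finger opening in m; "grip_force": force on a finger pad.
Only numpy, scipy, OpenCV 4.12 (cv2) and the standard library are available. Lean on these libraries where they do the work, as an engineer would, in place of code of your own. Each camera call takes 0.05 s, during which the arm holds its last target. There are 200 camera calls.

TASK

Stand the steel setting block in the nest of the indexing table, and then crank the handle clockwise, several turns, until the table has come round one division and its stop arm bears snugly on the block with the block home against the nest's back wall. Feel for the stop and do not force the crank once the arm has met the block. Let go of everything and leave the other things where they lie.

Things in the scene. Friction and masses are not known exactly. Their poses are not given: they have to be found in the camera images.
- stage: indexing table's fixed base: dark round plate 270 mm across, 12 mm thick, with a 130 mm wide foot out to y = +205 mm. Origin: centre of its underside, on the turning table's axis; z up. Toward +y a grey worm case (x -55 to 55, y 76 to 116, top 56 mm) and a bevel head with the crank on top; the nest is at -y.
- table_top (a point): centre of the turning table's top, on its axis: bare metal, 152 mm across, 36 mm above the work surface, with a wood sample (top 52 mm). Its radial stop arm, 16 mm wide, 126 mm long from the axis, 23 to 36 mm up, carries a stop screw 110 mm out that meets the block. The arm starts near 198 deg from the base's x axis, up to 12 deg either way; its angle is not measured for you.
- stop_mark (a point): outer end of the long mark at 270 deg (-y) of the base's scale; the long mark before it is at 198 deg. The arm ends within about 3 deg of it: the screw is trimmed by an unknown amount (sticks out 0.5 to 12.5 mm), so only feel tells the stop. Clockwise cranking (from above) turns the table anticlockwise, 15 crank turns to one table turn: 2.3 to 3.7 turns for this division.
- nest (a point): where the middle of the block's underside is set down: nest floor, 12 mm above the work surface, at x 24, y -110 mm of the base. Inside 28 mm along the base's x, 35 mm along y; lips 6 mm high on three sides. The back wall (30 mm high, 46 mm long, face 14 mm from here along +x) takes the thrust: the screw comes over the -x lip and slides the block along +x to the wall. Axes as base.
- crank_axis (a point): point on the crank's vertical axis at the height to hold the grip, 126 mm above the work surface, y +160 mm of the base. Turning it free takes 2 to 5 N at the grip (2 N friction, more with speed). Once the arm bears on the block the push rises softly, about 1.7 N per 0.1 rad: 3 to 7 N over free running is snug, 11 N over forces the worm. The drive holds when let go.
- grip_mid (a point): middle of the crank's grip: black, upright, round, 24 mm thick, 50 mm tall (98 to 148 mm above the work surface; the crank arm below it ends at 97 mm). It spins freely on its pin 45 mm from the crank's axis, so it can stay held, tool not turning, while carried round. It may start anywhere round the circle.
- setting_block: loose plain steel block, 24 (its x) x 30 (its y) x 60 mm tall, 0.25 kg, standing upright on the work surface right of the table; origin at the centre of its underside. In the nest its 24 mm side lies along the base's x (either way round).
- pen: bystander: black marker pen with a blue cap, 135 mm long, lying behind the work; origin under its middle
- spanner: bystander: small bare steel open-ended spanner, 139 mm long, lying behind the work; origin under its middle
- earplug_box: bystander: cream cardboard-like box 36x56x70 mm, standing at the right behind the block; origin under its middle
Not all that is in view belongs to the job. Of the things like the setting_block, leave any that is green or purple; of the rest the smaller one is meant.

How it is judged:
By the outcome, as a careful person would: the job done as asked, in the order asked, and still so for the second after the job is handed in, with the robot touching nothing.
It also fails if it takes over 72 s, if anything falls off the work surface, if the arm or the gripper's body presses on something with over 40 N, if the wrist force passes 120 N, or if a joint passes its speed limit or range.

## Working session

There is one attempt and no reset: what is moved stays moved. The work goes in short steps, Python scripts to look and compute and a tool call to move; the robot and the scene stay as the last step left them, time stands still between calls to the robot, and variables do not carry over. Pictures are saved under pics/ and viewed, at most 10 in all, crops included, and the job is handed in when it is done.

Besides the shell and the picture viewer there is one more tool, called after ">>>" by a JSON object that holds its "api" and its "payload". jog_arm: Moves the arm, as the interface text tells. Shifts and turns lie within -1 to 1; 1 stands for 0.02 m of shift or 45 degrees of turn. Its arguments: {"type":"object","properties":{"plan":{"type":"array"},"grip_force":{"type":"number"}},"required":["plan"]}

```bash
ls; mkdir -p pics; cat > h.py <<'E'
import numpy as np, cv2
from station import ctrl
from scipy.spatial.transform import Rotation as R
def grab(n):
    o=ctrl.get_obs(); im,d=ctrl.get_image(n); np.savez(f'{n}.npz',im=im,d=d,p=o['tool_pos'],r=o['tool_rot']); return im,d
def save(im,f): cv2.imwrite('pics/'+f,cv2.cvtColor(np.ascontiguousarray(im),cv2.COLOR_RGB2BGR))
def cam(n):
    i=ctrl.camera_info(n);K=np.array(i['camera_matrix'])
    z=np.load(f'{n}.npz')
    if n=='wrist':
        T=np.eye(4);T[:3,:3]=R.from_rotvec(z['r']).as_matrix();T[:3,3]=z['p'];T=T@np.array(i['T_tool_cam'])
    else:
        T=np.eye(4);T[:3,:3]=R.from_rotvec(np.ravel(i['rvec'])).as_matrix();T[:3,3]=np.ravel(i['tvec']);T=np.linalg.inv(T)
    return K,T,z
def atz(n,u,v,h):   # ray meets plane z=h
    K,T,z=cam(n); r=T[:3,:3]@np.linalg.inv(K)@[u,v,1]; s=(h-T[2,3])/r[2]; return T[:3,3]+s*r
def dep(n,u,v):
    K,T,z=cam(n); d=np.median(z['d'][v-1:v+2,u-1:u+2]); return T[:3,3]+T[:3,:3]@np.linalg.inv(K)@[u,v,1]*d
def proj(n,P):
    K,T,z=cam(n); c=np.linalg.inv(T)@np.append(P,1); p=K@c[:3]; return p[:2]/p[2]
E
python3 - <<'E'
from h import *
for n in('scene','side'):
    im,d=grab(n); save(im,n+'0.png'); K,T,z=cam(n); print(n,K[0,0],T.round(2).tolist())
print(ctrl.get_obs())
E
```

```text
pics
scene 442.37117213344266 [[-0.98, -0.15, 0.09, 0.53], [-0.17, 0.84, -0.51, 0.4], [-0.0, -0.52, -0.86, 0.85], [0.0, 0.0, 0.0, 1.0]]
side 483.9373285905491 [[0.02, 0.79, -0.61, 1.14], [1.0, -0.02, 0.01, -0.06], [0.0, -0.61, -0.79, 0.79], [0.0, 0.0, 0.0, 1.0]]
{'t': 0.1, 'q': array([ 1.14602818e+00,  5.33201897e-02,  1.61418613e+00, -3.73702307e-06,
        1.47598681e+00, -1.18966919e-01]), 'dq': array([ 0.00080479, -0.00257956, -0.00362876, -0.00163761,  0.0017045 ,
        0.0010596 ]), 'effort': array([ 6.21320796e-04, -3.94904065e+01, -3.71363461e+01, -1.32075438e-04,
        3.92085480e-03, -9.61232246e-06]), 'tool_pos': array([0.18790399, 0.59548422, 0.23015017]), 'tool_rot': array([-4.78404038e-01, -3.10443907e+00,  2.87672179e-03]), 'contact_force': array([-0.06112166, -0.39019207, -0.02248769]), 'wrist_torque': array([ 0.06295787, -0.01226631,  0.00144625]), 'grip_force': 0.0, 'opening': 0.08499638795270756}
```

View pics/scene0.png

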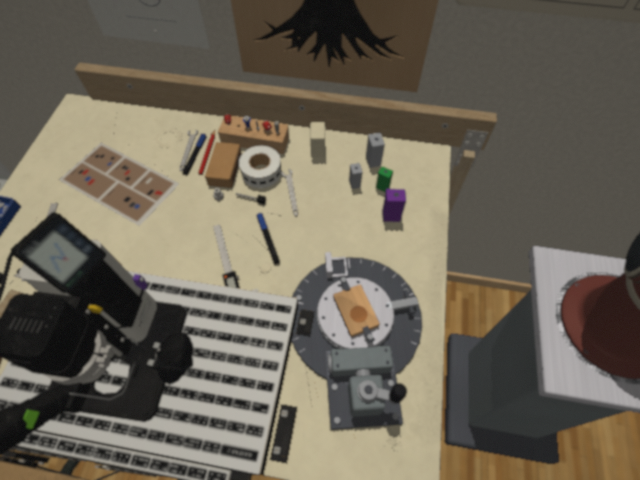

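View pics/side0.png

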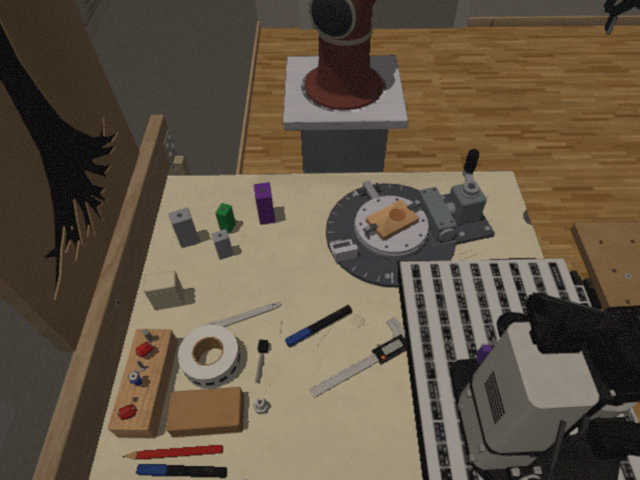

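The side view shows two grey blocks: a larger one at side (184,227) / scene (375,148), and a smaller one at side (222,243) / scene (355,177). The green (226,217) and purple (264,203) blocks are excluded, so the smaller grey one is meant. I'll confirm that in an enlarged crop. The table, crank grip (side 472,160) and nest (side 345,248) are also visible.

```bash
python3 - <<'E'
from h import *
a=np.load('side.npz')['im']; b=np.load('scene.npz')['im']
f=lambda im,x,y,w,h,s:cv2.resize(im[y:y+h,x:x+w],None,fx=s,fy=s,interpolation=cv2.INTER_CUBIC)
save(np.hstack([f(a,150,160,133,150,3)[:, :399],f(b,325,120,100,112,4)[:448][:, :400].copy() if 0 else cv2.resize(b[120:232,325:425],(400,450),interpolation=cv2.INTER_CUBIC)]),'blk.png')
save(f(a,320,140,195,148,4),'stage.png')
# height-filtered top points
for n,(x0,x1,y0,y1) in {'side':(208,240,225,262),'scene':(345,366,160,192)}.items():
    K,T,z=cam(n); d=z['d']; v,u=np.mgrid[y0:y1,x0:x1]; P=(np.linalg.inv(K)@np.stack([u.ravel(),v.ravel(),np.ones(u.size)]))*d[y0:y1,x0:x1].ravel()
    P=(T[:3,:3]@P).T+T[:3,3]; t=P[P[:,2]>.05]
    print(n,len(t),t.mean(0).round(4),t.max(0).round(4),t.min(0).round(4)); tt=t[t[:,2]>np.percentile(t[:,2],60)-.004]
    print(cv2.minAreaRect(tt[:,:2].astype(np.float32)*1000),np.median(tt[:,2]))
E
```

```text
side 215 [ 0.593  -0.2485  0.0933] [ 1.1426 -0.0567  0.791 ] [ 0.5478 -0.2748  0.05  ]
((843.72705078125, -153.23385620117188), (627.4710693359375, 29.852876663208008), 20.620250701904297) 0.06073817752239796
scene 147 [ 0.5609 -0.2285  0.0911] [0.5782 0.4035 0.853 ] [ 0.5274 -0.275   0.0508]
((538.7633056640625, 63.871002197265625), (28.723779678344727, 679.0615234375), 4.338412284851074) 0.060580078350514044
```

View pics/blk.png

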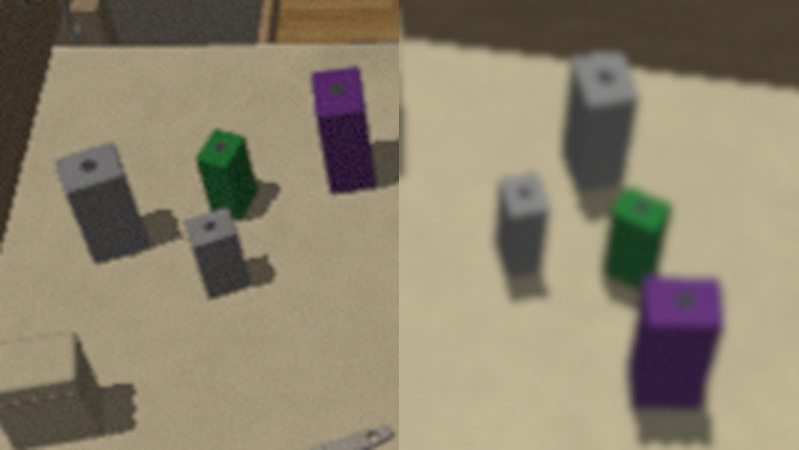

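View pics/stage.png

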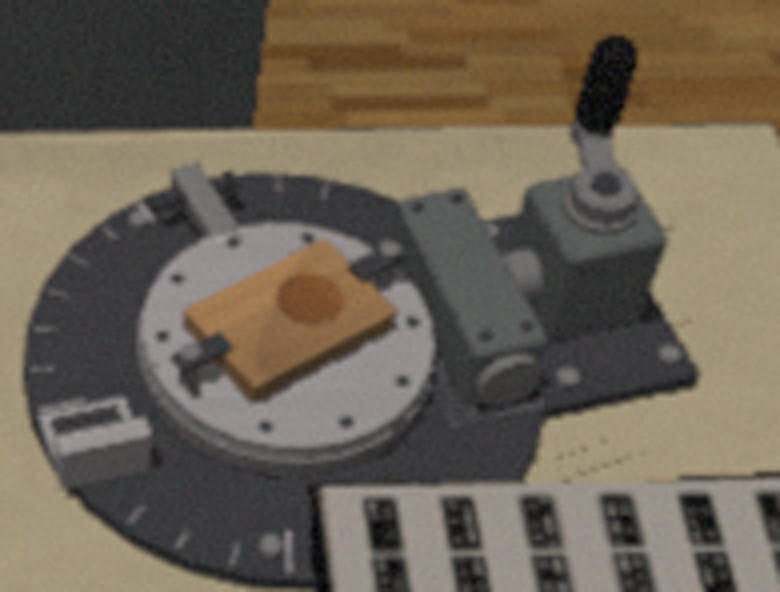

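The smaller grey block, side (220,235), is about 60 mm tall and clearly smaller than the other grey one, so it's the target. Stage crop: nest at crop (100,430), arm end at (190,175), crank hub at (605,185), grip top at (612,45).

```bash
python3 - <<'E'
from h import *
from scipy.optimize import least_squares
sc=np.array([(187,219),(224,210),(236,236),(196,244)])/3+[150,160]
ss=np.array([(502,181),(540,174),(548,208),(507,215)],float); ss[:,0]=(ss[:,0]-399)/4+325; ss[:,1]=ss[:,1]/450*112+120
for n,c in(('side',sc),('scene',ss)):
    P=np.array([atz(n,*q,.06)[:2] for q in c]); print(n,P.mean(0).round(4),cv2.minAreaRect((P*1000).astype(np.float32)),(P*1000).round(0).tolist())
W={}
for n in('side','scene'):
    K,T,z=cam(n); v,u=np.mgrid[0:480,0:640]; g=z['d'].ravel()>.1
    P=(np.linalg.inv(K)@np.stack([u.ravel(),v.ravel(),np.ones(u.size)]))*z['d'].ravel()
    P=((T[:3,:3]@P).T+T[:3,3])[g]; W[n]=P
c0=dep('side',int(320+290/4),int(140+320/4)); print('c0',c0)
for n,P in W.items():
    c=c0[:2]
    r=np.hypot(*(P[:,:2]-c).T)
    t=P[(abs(P[:,2]-.036)<.005)&(r<.1)]; 
    for _ in range(4):
        # boundary: farthest points per angle
        a=np.degrees(np.arctan2(t[:,1]-c[1],t[:,0]-c[0]))//6; rr=np.hypot(*(t[:,:2]-c).T)
        B=np.array([t[a==k][np.argmax(rr[a==k])][:2] for k in np.unique(a)])
        s=least_squares(lambda p:np.hypot(*(B-p[:2]).T)-p[2],[*c,.076],loss='soft_l1',f_scale=.001).x; c=s[:2]
    print(n,'disc',s.round(4))
    b=P[(abs(P[:,2]-.012)<.004)&(r<.2)]; rr=np.hypot(*(b[:,:2]-c).T); b=b[rr<.142];a=np.degrees(np.arctan2(b[:,1]-c[1],b[:,0]-c[0]))//5
    B=np.array([b[a==k][np.argmax(np.hypot(*(b[a==k][:,:2]-c).T))][:2] for k in np.unique(a)])
    s2=least_squares(lambda p:np.hypot(*(B-p[:2]).T)-p[2],[*c,.135],loss='soft_l1',f_scale=.001).x; print('base',s2.round(4))
    h=P[(abs(P[:,2]-.056)<.003)&(r<.16)&(P[:,1]>c[1]+.05)]; print('case top',len(h),h.mean(0).round(4),cv2.minAreaRect((h[:,:2]*1000).astype(np.float32)))
    k=P[(P[:,2]>.105)&(P[:,2]<.155)&(r<.25)&(P[:,0]<.7)]; print('grip',len(k),k.mean(0).round(4),k.max(0).round(3),k.min(0).round(3))
hs=320+605/4,140+183/4
print('hub',dep('side',int(hs[0]),int(hs[1])),dep('scene',368,391))
E
```

```text
side [ 0.563  -0.2589] ((563.221923828125, -258.4925231933594), (23.499317169189453, 27.379497528076172), 16.867347717285156) [[556.0, -275.0], [549.0, -252.0], [570.0, -242.0], [576.0, -267.0]]
scene [ 0.56   -0.2566] ((560.389892578125, -256.5670166015625), (24.11102294921875, 27.10834503173828), 17.790401458740234) [[574.0, -264.0], [553.0, -273.0], [545.0, -249.0], [568.0, -240.0]]
c0 [0.52489585 0.07610721 0.05333437]
side disc [0.5171 0.0807 0.0755]
base [0.5177 0.0781 0.1342]
case top 868 [0.5013 0.1732 0.0564] ((553.54638671875, 183.35023498535156), (102.7387924194336, 231.81658935546875), 89.97723388671875)
grip 260 [0.4405 0.2342 0.1319] [0.448 0.248 0.151] [0.425 0.224 0.105]
scene disc [0.5165 0.0786 0.0735]
base [0.5164 0.0793 0.1342]
case top 1358 [0.5005 0.1723 0.0564] ((552.529052734375, 175.18629455566406), (230.63235473632812, 91.19058990478516), 0.23662179708480835)
grip 273 [0.4352 0.2406 0.1398] [0.445 0.25  0.152] [0.422 0.227 0.105]
hub [0.47697607 0.2326641  0.09992778] [0.47731234 0.23761653 0.0997611 ]
```

```bash
cat >> h.py <<'E'
def to(x,y,z,ang=None):  # remaining move in tool units (20 mm, 45deg); ang = world angle of tool y, deg
    o=ctrl.get_obs(); M=R.from_rotvec(o['tool_rot']).as_matrix(); d=M.T@(np.array([x,y,z])-o['tool_pos'])/.02
    yy=np.degrees(np.arctan2(M[1,1],M[0,1])); s=f't {o["t"]:.1f} pos {o["tool_pos"].round(4)} tilt {np.degrees(np.arccos(-M[2,2])):.2f} yaw {yy:.2f} F {o["contact_force"].round(1)} shift {d.round(2)}'
    if ang is not None: s+=f' rz {-((ang-yy+90)%180-90)/45:.2f}'
    print(s)
E
python3 - <<'E'
from h import *
print(np.array(ctrl.camera_info('wrist')['T_tool_cam']).round(3),ctrl.camera_info('wrist')['camera_matrix'])
to(.5,.05,.24,104); to(.5615,-.2577,.2,20)
E
```

```text
[[ 0.    -0.965 -0.261  0.067]
 [ 1.     0.     0.001 -0.001]
 [-0.001 -0.261  0.965 -0.141]
 [ 0.     0.     0.     1.   ]] [[360.07185322   0.         321.31647629]
 [  0.         360.07185322 241.42064634]
 [  0.           0.           1.        ]]
t 0.1 pos [0.1879 0.5955 0.2302] tilt 0.11 yaw 72.48 F [-0.1 -0.4 -0. ] shift [-23.09 -21.31  -0.46] rz -0.70
t 0.1 pos [0.1879 0.5955 0.2302] tilt 0.11 yaw 72.48 F [-0.1 -0.4 -0. ] shift [-30.66 -35.05   1.57] rz 1.17
```

>>> {"api": "jog_arm", "payload": {"plan": [[-0.96,-0.89,0,0,0,0,1],[-0.96,-0.89,0,0,0,0,1],[-0.96,-0.89,0,0,0,0,1],[-0.96,-0.89,0,0,0,0,1],[-0.96,-0.89,0,0,0,0,1],[-0.96,-0.89,0,0,0,0,1],[-0.96,-0.89,0,0,0,0,1],[-0.96,-0.89,0,0,0,0,1]]}}

```text
t: 0.9
tool_pos: [0.2919, 0.4128, 0.2307]
tool_rot: [-0.478, -3.105, 0.001]
contact_force: [-0.2, -0.3, -0.2]
opening: 0.0853
grip_force: 0.0
```

>>> {"api": "jog_arm", "payload": {"plan": [[-0.96,-0.89,0,0,0,0,1],[-0.96,-0.89,0,0,0,0,1],[-0.96,-0.89,0,0,0,0,1],[-0.96,-0.89,0,0,0,0,1],[-0.96,-0.89,0,0,0,0,1],[-0.96,-0.89,0,0,0,0,1],[-0.96,-0.89,0,0,0,0,1],[-0.96,-0.89,0,0,0,0,1]]}}

```text
t: 1.7
tool_pos: [0.3955, 0.2308, 0.2308]
tool_rot: [-0.478, -3.104, 0.001]
contact_force: [0.3, 0.6, 0.8]
opening: 0.0858
grip_force: 0.0
```

>>> {"api": "jog_arm", "payload": {"plan": [[-0.96,-0.89,0,0,0,0,1],[-0.96,-0.89,0,0,0,0,1],[-0.96,-0.89,0,0,0,0,1],[-0.96,-0.89,0,0,0,0,1],[-0.96,-0.89,0,0,0,0,1],[-0.96,-0.89,0,0,0,0,1],[-0.96,-0.89,0,0,0,0,1],[0,0,0,0,0,0,1]]}}

```text
t: 2.5
tool_pos: [0.4866, 0.0705, 0.2307]
tool_rot: [-0.484, -3.103, 0.001]
contact_force: [-0.7, 1.5, -0.2]
opening: 0.0855
grip_force: 0.0
```

```bash
python3 - <<'E'
from h import *
to(.5,.05,.24,104); to(.5615,-.2577,.2,20)
im,d=grab('wrist'); save(cv2.resize(im,(800,600),interpolation=cv2.INTER_CUBIC),'w1.png')
E
```

```text
t 2.5 pos [0.4866 0.0705 0.2307] tilt 0.07 yaw 72.28 F [-0.7  1.5 -0.2] shift [-0.95 -0.78 -0.46] rz -0.70
t 2.5 pos [0.4866 0.0705 0.2307] tilt 0.07 yaw 72.28 F [-0.7  1.5 -0.2] shift [ -8.56 -14.49   1.55] rz 1.16
```

View pics/w1.png

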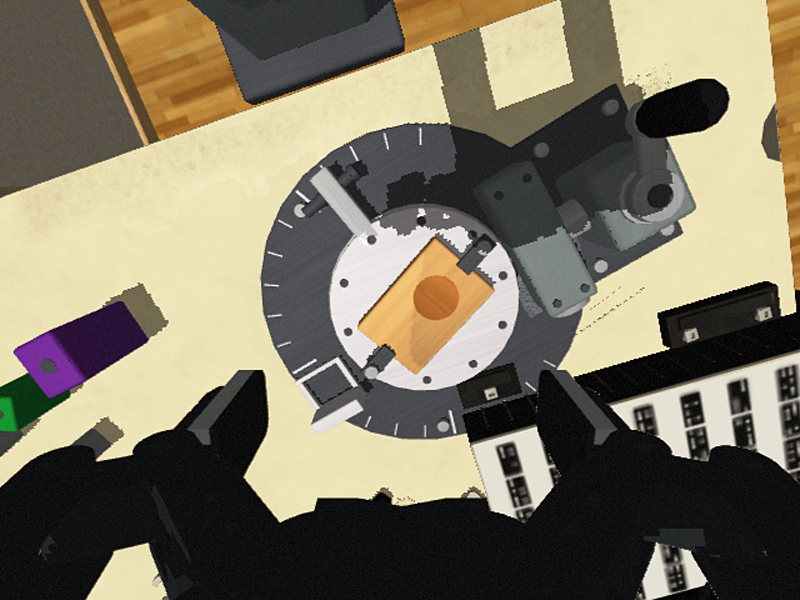

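Wrist view (800x600): table centre about (425,298), nest opening about (328,385), its back wall about (338,415), stop arm tip (318,178), crank hub (660,195), grip (680,108), purple/green blocks at left. I'll enlarge the nest.

```bash
python3 - <<'E'
from h import *
im=np.load('wrist.npz')['im']
save(cv2.resize(im[275:355,225:325],(800,640),interpolation=cv2.INTER_CUBIC)[:600],'nest.png')
f=lambda l,h:np.array([atz('wrist',u/1.25,v/1.25,h)[:2] for u,v in l])
C=f([(476,193),(530,160),(596,286),(548,318)],.056); print('case',(C*1000).round(1).tolist(),C.mean(0).round(4))
print('hub',f([(660,195)],.1),dep('wrist',528,165),dep('wrist',515,165))
print('grip',dep('wrist',564,83), 'arm tip',f([(311,182),(329,166),(376,238),(359,243)],.036).round(4).tolist())
# base disc edge via height? use color-free: fit circle to points read off
E0=f([(262,290),(268,240),(300,180),(350,140),(420,123),(270,335),(400,438),(440,439)],.012)
from scipy.optimize import least_squares
s=least_squares(lambda p:np.hypot(*(E0-p[:2]).T)-p[2],[.517,.079,.135]); print('base',s.x.round(4),(s.fun*1000).round(1))
D0=f([(330,285),(335,325),(350,350),(380,378),(420,391),(460,382),(500,350),(515,320)],.036)
s=least_squares(lambda p:np.hypot(*(D0-p[:2]).T)-p[2],[.517,.079,.076]); print('disc',s.x.round(4),(s.fun*1000).round(1))
E
```

```text
case [[446.2, 136.0], [436.4, 176.1], [535.4, 201.2], [548.5, 162.9]] [0.4916 0.1691]
hub [[0.47694494 0.2324874 ]] [0.48361525 0.23189311 0.09912461] [0.4813138  0.22414491 0.09613365]
grip [0.432868   0.23443537 0.14698896] arm tip [[0.404, 0.0274], [0.3975, 0.0436], [0.4565, 0.0593], [0.4562, 0.046]]
base [0.5163 0.0799 0.1341] [-0.3 -0.3  0.1  0.5 -0.4  0.4 -0.2  0.2]
disc [0.5156 0.0791 0.0726] [ 1.4 -0.3 -2.1 -0.4  2.   0.3 -0.6 -0.3]
```

View pics/nest.png

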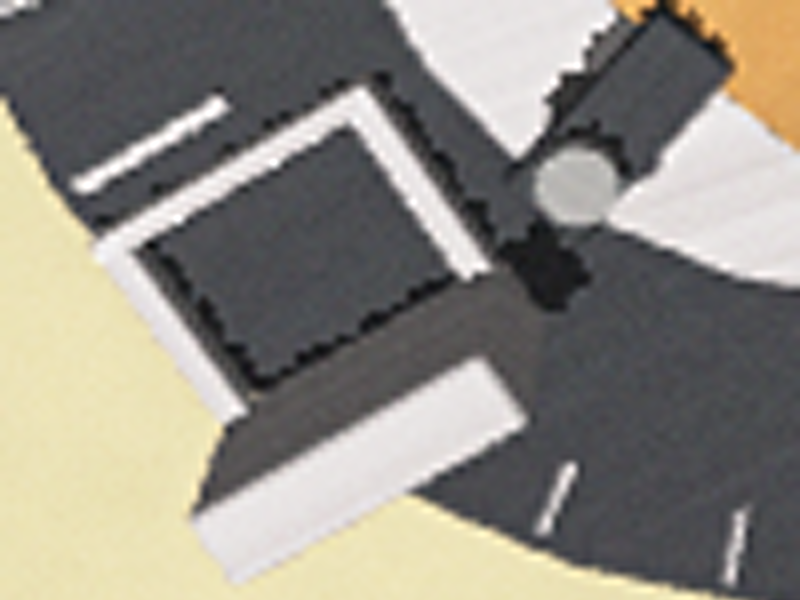

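The crop shows the nest clearly: lip inner corners (348,125) and (133,252), wall foot (258,388)–(452,280), wall top (192,515)–(483,358), and the 270° mark (80,188)–(222,103). I'll fit the stage pose to these.

```bash
python3 - <<'E'
from h import *
from scipy.optimize import least_squares
c=lambda u,v:(u/8+225,v/8+275)
obs=[((10,-92.5,18),c(348,125)),((10,-127.5,18),c(133,252)),((38,-127.5,12),c(258,388)),((38,-92.5,12),c(452,280)),((38,-133,42),c(192,515)),((38,-87,42),c(483,358)),
((-55,76,56),(476/1.25,193/1.25)),((-55,116,56),(530/1.25,160/1.25)),((55,116,56),(596/1.25,286/1.25)),((55,76,56),(548/1.25,318/1.25)),((0,160,100),(660/1.25,195/1.25))]
def w(p,q):
    a=p[2]; x,y,z=np.array(q)/1000; return [p[0]+x*np.cos(a)-y*np.sin(a),p[1]+x*np.sin(a)+y*np.cos(a),z]
K,T,z=cam('wrist'); Ti=np.linalg.inv(T)
def pr(P): q=K@(Ti[:3,:3]@P+Ti[:3,3]); return q[:2]/q[2]
for ob in(obs,obs[:6]):
    fun=lambda p:np.concatenate([pr(w(p,q))-u for q,u in ob])
    s=least_squares(fun,[.517,.079,.24],loss='soft_l1'); p=s.x
    print(p[:2].round(4),np.degrees(p[2]).round(2)); print(fun(p).reshape(-1,2).round(1).tolist())
    for n,q in(('nest',(24,-110,12)),('crank',(0,160,126))): print(n,np.round(w(p,q),4))
for q in((80,188),(222,103)):
    P=atz('wrist',*c(*q),.012)-[*p[:2],0]; print('mark ang',np.degrees(np.arctan2(P[1],P[0]))-np.degrees(p[2]),np.hypot(P[0],P[1]))
E
```

```text
[0.5159 0.0776] 14.36
[[-0.8, 0.6], [-0.9, 0.8], [-0.6, 1.1], [1.5, -0.8], [-1.9, 1.9], [-0.9, -0.0], [1.1, -3.3], [-0.5, -3.1], [3.7, 4.4], [2.6, 1.2], [-0.0, -1.0]]
nest [ 0.5664 -0.023   0.012 ]
crank [0.4763 0.2326 0.126 ]
[0.5171 0.0794] 13.43
[[0.4, 0.0], [-0.1, -0.1], [-0.2, 0.4], [2.2, -1.1], [-1.5, 1.1], [-0.1, -0.3]]
nest [ 0.566 -0.022  0.012]
crank [0.48  0.235 0.126]
mark ang -89.83473683171839 0.13101027960199824
mark ang -89.9678716730441 0.10765341836929372
```

>>> {"api": "jog_arm", "payload": {"plan": [[-0.57,-0.97,0.1,0,0,0,1],[-0.57,-0.97,0.1,0,0,0,1],[-0.57,-0.97,0.1,0,0,0,1],[-0.57,-0.97,0.1,0,0,0,1],[-0.57,-0.97,0.1,0,0,0,1],[-0.57,-0.97,0.1,0,0,0,1],[-0.57,-0.97,0.1,0,0,0,1],[-0.57,-0.97,0.1,0,0,0,1]]}}

```text
t: 3.35
tool_pos: [0.5261, -0.1025, 0.2149]
tool_rot: [-0.476, -3.105, -0.001]
contact_force: [0.9, -1.3, -0.0]
opening: 0.0852
grip_force: 0.0
```

>>> {"api": "jog_arm", "payload": {"plan": [[-0.57,-0.97,0.1,0,0,0,1],[-0.57,-0.97,0.1,0,0,0,1],[-0.57,-0.97,0.1,0,0,0,1],[-0.57,-0.97,0.1,0,0,0,1],[-0.57,-0.97,0.1,0,0,0,1],[-0.57,-0.97,0.1,0,0,0,1],[-0.57,-0.97,0.1,0,0,0,1],[0,0,0,0,0,0,1]]}}

```text
t: 4.15
tool_pos: [0.5615, -0.2571, 0.2006]
tool_rot: [-0.48, -3.104, -0.0]
contact_force: [-0.2, 0.1, -0.8]
opening: 0.0852
grip_force: 0.0
```

```bash
python3 - <<'E'
from h import *
to(.5615,-.2577,.2,20)
im,d=grab('wrist'); K,T,z=cam('wrist')
v,u=np.mgrid[0:480,0:640]; P=(np.linalg.inv(K)@np.stack([u.ravel(),v.ravel(),np.ones(u.size)]))*d.ravel()
P=(T[:3,:3]@P).T+T[:3,3]; m=(abs(P[:,2]-.06)<.004)&(np.hypot(P[:,0]-.5615,P[:,1]+.2577)<.03)
t=P[m]; print(m.sum(),np.median(t[:,2]),cv2.minAreaRect((t[:,:2]*1000).astype(np.float32)))
uu,vv=u.ravel()[m],v.ravel()[m]; print(uu.min(),uu.max(),vv.min(),vv.max())
x,y=int(uu.mean()),int(vv.mean()); print(x,y); save(cv2.resize(im[y-50:y+50,x-65:x+65],(780,600),interpolation=cv2.INTER_CUBIC),'b1.png')
E
```

```text
t 4.2 pos [ 0.5615 -0.2571  0.2006] tilt 0.06 yaw 72.41 F [-0.2  0.1 -0.8] shift [-0.01 -0.03  0.03] rz 1.16
1056 0.05882806441538521 ((561.81494140625, -259.230712890625), (24.06851577758789, 30.072708129882812), 21.46424102783203)
298 342 209 251
319 230
```

View pics/b1.png

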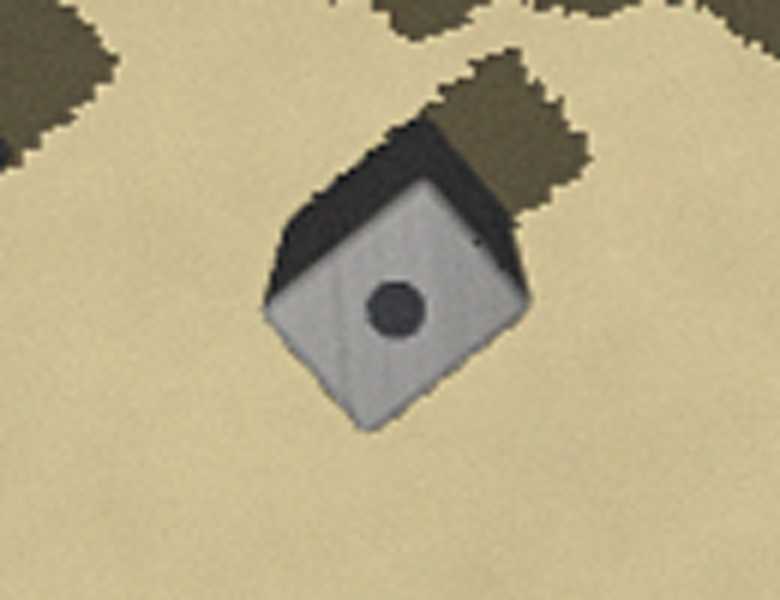

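Block: top 24.1 x 30.1 mm, hole at crop (396,310), 30 mm axis at 111.5° and well clear of its neighbours. Turning the tool to 111.5° now and descending.

>>> {"api": "jog_arm", "payload": {"plan": [[0,0,0,0,0,-0.18,0.2],[0,0,0,0,0,-0.18,0.2],[0,0,0,0,0,-0.18,0.2],[0,0,0,0,0,-0.18,0.2],[0,0,0,0,0,-0.15,0.2],[0,0,0,0,0,0,0.2]]}}

```text
t: 4.8
tool_pos: [0.5615, -0.2546, 0.2013]
tool_rot: [0.591, -3.085, -0.001]
contact_force: [-0.5, -0.3, 0.2]
opening: 0.0513
grip_force: 0.0
```

```bash
python3 - <<'E'
from h import *
to(.5618,-.2592,.025,111.5)
K,T,z=cam('wrist');d=z['d']
v,u=np.mgrid[0:480,0:640]; P=(np.linalg.inv(K)@np.stack([u.ravel(),v.ravel(),np.ones(u.size)]))*d.ravel()
P=(T[:3,:3]@P).T+T[:3,3]; Q=(P[:,:2]-[.5618,-.2592]); a=np.radians(21.5); X=Q@[np.cos(a),np.sin(a)];Y=Q@[-np.sin(a),np.cos(a)]
m=(abs(X)<.03)&(abs(Y)<.06)&(abs(Y)>.02)&(P[:,2]>.015)&(P[:,2]<.13); print(m.sum(), P[m][:,2].max() if m.any() else '',Y[m].min() if m.any() else '')
E
```

```text
t 4.8 pos [ 0.5615 -0.2546  0.2013] tilt 0.04 yaw 111.70 F [-0.5 -0.3  0.2] shift [ 0.07 -0.23  8.82] rz 0.00
0
```

>>> {"api": "jog_arm", "payload": {"plan": [[0.07,-0.2,0.9,0,0,0,0.2],[0,0,1,0,0,0,0.2],[0,0,1,0,0,0,0.2],[0,0,1,0,0,0,0.2],[0,0,1,0,0,0,0.2],[0,0,1,0,0,0,0.2],[0,0,0.9,0,0,0,0.2],[0,0,0,0,0,0,0.2]]}}

```text
t: 5.6
tool_pos: [0.5588, -0.2586, 0.0604]
tool_rot: [0.586, -3.08, -0.009]
contact_force: [1.1, 0.8, -0.9]
opening: 0.0513
grip_force: 0.0
```

```bash
python3 -c "
from h import *
to(.5618,-.2592,.025,111.5)"
```

```text
t 5.6 pos [ 0.5588 -0.2586  0.0604] tilt 0.47 yaw 111.54 F [ 1.1  0.8 -0.9] shift [-0.14 -0.1   1.77] rz 0.00
```

>>> {"api": "jog_arm", "payload": {"plan": [[-0.05,0,0.6,0,0,0,0.2],[0,0,0.6,0,0,0,0.2],[0,0,0.4,0,0,0,0.2],[0,0,0,0,0,0,0.2],[0,0,0,0,0,0,0.2]]}}

```text
t: 6.1
tool_pos: [0.5626, -0.2602, 0.0333]
tool_rot: [0.589, -3.086, -0.0]
contact_force: [0.8, 0.0, 0.6]
opening: 0.0511
grip_force: 0.0
```

```bash
python3 -c "
from h import *
to(.5618,-.2592,.025,111.5)"
```

```text
t 6.1 pos [ 0.5626 -0.2602  0.0333] tilt 0.00 yaw 111.62 F [0.8 0.  0.6] shift [0.02 0.06 0.41] rz 0.00
```

>>> {"api": "jog_arm", "payload": {"plan": [[0,0.05,0.4,0,0,0,0.2],[0,0,0,0,0,0,0.2],[0,0,0,0,0,0,-1],[0,0,0,0,0,0,-1],[0,0,0,0,0,0,-1],[0,0,0,0,0,0,-1],[0,0,0,0,0,0,-1]], "grip_force": 60}}

```text
t: 6.8
tool_pos: [0.5624, -0.2594, 0.0256]
tool_rot: [-0.589, 3.085, -0.0]
contact_force: [0.0, 0.4, 1.2]
opening: 0.0294
grip_force: 59.5
```

>>> {"api": "jog_arm", "payload": {"plan": [[0,0,-0.3,0,0,0,-1],[0,0,-0.8,0,0,0,-1],[0,0,-1,0,0,0,-1],[0,0,-1,0,0,0,-1],[0,0,-1,0,0,0,-1],[0,0,-0.6,0,0,0,-1],[0,0,0,0,0,0,-1]]}}

```text
t: 7.5
tool_pos: [0.5637, -0.2602, 0.1226]
tool_rot: [-0.589, 3.082, -0.006]
contact_force: [-0.8, -0.3, -1.8]
opening: 0.0294
grip_force: 59.4
```

```bash
python3 -c "
from h import *
to(.566,-.0222,.12,103.7)"
```

```text
t 7.5 pos [ 0.5637 -0.2602  0.1226] tilt 0.30 yaw 111.63 F [-0.8 -0.3 -1.8] shift [-4.49 11.02  0.1 ] rz 0.18
```

>>> {"api": "jog_arm", "payload": {"plan": [[0,0.3,-1,0,0,0,-1],[-0.4,0.9,-1,0,0,0,-1],[-0.41,1,0,0,0,0,-1],[-0.41,1,0,0,0,0,-1],[-0.41,1,0,0,0,0,-1],[-0.41,1,0,0,0,0,-1],[-0.41,1,0,0,0,0,-1],[-0.41,1,0,0,0,0,-1]]}}

```text
t: 8.3
tool_pos: [0.5614, -0.1032, 0.1579]
tool_rot: [0.589, -3.084, -0.002]
contact_force: [-0.8, -0.3, -2.5]
opening: 0.0292
grip_force: 59.6
```

>>> {"api": "jog_arm", "payload": {"plan": [[-0.41,1,0,0,0,0,-1],[-0.41,1,0,0,0,0,-1],[-0.41,0.9,0,0,0,0,-1],[-0.4,0.9,1,0,0,0.18,-1],[0,0,1,0,0,0,-1],[0,0,0,0,0,0,-1],[0,0,0,0,0,0,-1]]}}

```text
t: 9.0
tool_pos: [0.5638, -0.0217, 0.1183]
tool_rot: [0.37, -3.117, -0.001]
contact_force: [0.6, 0.7, -1.9]
opening: 0.0292
grip_force: 59.7
```

```bash
python3 - <<'E'
from h import *
to(.566,-.0222,.12,103.7)
grab('wrist');im=np.load('wrist.npz')['im']
print(proj('wrist',[.566,-.022,.018]))
a=grab('side')[0]; u,v=proj('side',[.566,-.022,.03]).astype(int)
A=cv2.resize(im[140:380,220:420],(500,600),interpolation=cv2.INTER_CUBIC)
B=cv2.resize(a[v-70:v+50,u-30:u+30],(300,600),interpolation=cv2.INTER_CUBIC)
print(u,v);save(np.hstack([A,B]),'n2.png')
E
```

```text
t 9.0 pos [ 0.5638 -0.0217  0.1183] tilt 0.13 yaw 103.53 F [ 0.6  0.7 -1.9] shift [-0.1  -0.05 -0.08] rz -0.00
[320.07403031 246.93934972]
343 244
```

View pics/n2.png

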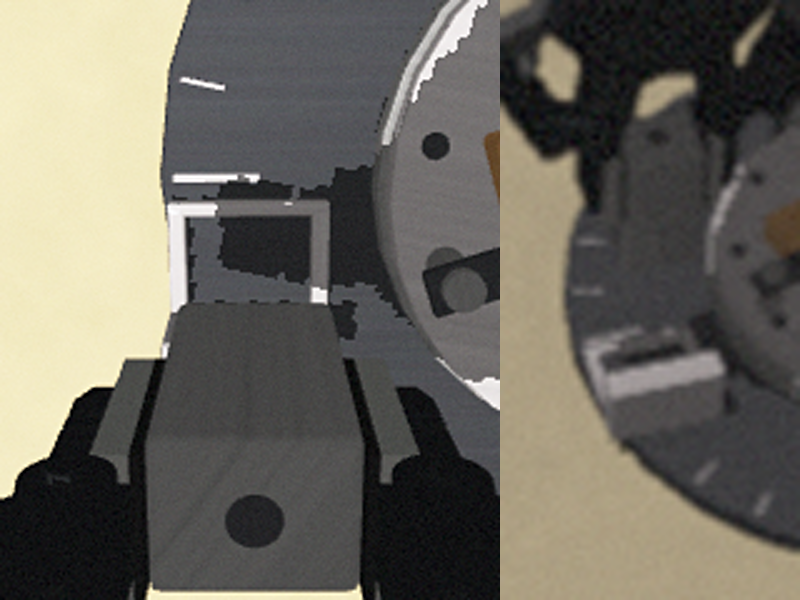

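View: the held block is square with the nest. Lip inner corners at (187,215) and (312,215), block front bottom edge about (172,304)–(337,304), hole (254,521). Measuring the block-to-nest offset in this same view.

```bash
python3 - <<'E'
from h import *
g=lambda u,v,h:atz('wrist',u/2.5+220,v/2.5+140,h)
K,T,z=cam('wrist'); M=R.from_rotvec(z['r']).as_matrix(); p=z['p']
L=lambda P:((M.T@(P-p))*1000).round(1)
for n,q in dict(lipL=(187,215,.018),lipR=(312,215,.018),topL=(147,437,.1527),topR=(363,437,.1527),hole=(254,521,.1527),botL=(172,304,.0927),botR=(337,304,.0927),lipoutR=(329,250,.018),lipoutL=(170,250,.018)).items(): print(n,L(g(*q)))
a=np.radians(103.6); 
E
```

```text
lipL [ 12.7 -18.3 100.3]
lipR [ 12.7  16.1 100.4]
topL [ 13.4 -14.  -34.4]
topR [ 13.4  14.2 -34.3]
hole [  1.1  -0.  -34.4]
botL [ 11.7 -16.   25.6]
botR [11.7 16.2 25.7]
lipoutR [  2.7  21.  100.3]
lipoutL [  2.7 -23.2 100.3]
```

>>> {"api": "jog_arm", "payload": {"plan": [[-0.09,-0.06,0.4,0,0,0,-1],[0,0,0.8,0,0,0,-1],[0,0,0.8,0,0,0,-1],[0,0,0.8,0,0,0,-1],[0,0,0.4,0,0,0,-1],[0,0,0,0,0,0,-1],[0,0,0,0,0,0,-1],[0,0,0,0,0,0,-1]]}}

```text
t: 9.9
tool_pos: [0.5674, -0.0225, 0.0562]
tool_rot: [-0.37, 3.118, -0.001]
contact_force: [0.7, -0.5, -2.0]
opening: 0.029
grip_force: 59.7
```

```bash
python3 - <<'E'
from h import *
to(.566,-.0222,.038,103.6)
print(proj('wrist',[.566,-.0222,.018]))
E
```

```text
t 9.9 pos [ 0.5674 -0.0225  0.0562] tilt 0.10 yaw 103.53 F [ 0.7 -0.5 -2. ] shift [0.07 0.03 0.91] rz -0.00
[319.79402671 246.87672178]
```

>>> {"api": "jog_arm", "payload": {"plan": [[0.06,0.02,0.2,0,0,0,-1],[0,0,0.2,0,0,0,-1],[0,0,0.2,0,0,0,-1],[0,0,0,0,0,0,-1],[0,0,0,0,0,0,-1]]}}

```text
t: 10.4
tool_pos: [0.5652, -0.0223, 0.043]
tool_rot: [0.37, -3.119, -0.0]
contact_force: [0.3, -0.5, -2.1]
opening: 0.0294
grip_force: 59.7
```

```bash
python3 - <<'E'
from h import *
to(.5658,-.0224,.038,103.6)
E
```

```text
t 10.4 pos [ 0.5652 -0.0223  0.043 ] tilt 0.03 yaw 103.53 F [ 0.3 -0.5 -2.1] shift [-0.03 -0.01  0.25] rz -0.00
```

>>> {"api": "jog_arm", "payload": {"plan": [[0,0,0.08,0,0,0,-1],[0,0,0.08,0,0,0,-1],[0,0,0.08,0,0,0,-1],[0,0,0.04,0,0,0,-1],[0,0,0,0,0,0,-1]]}}

```text
t: 10.9
tool_pos: [0.5654, -0.0223, 0.0377]
tool_rot: [0.37, -3.12, -0.0]
contact_force: [0.8, 0.1, -2.0]
opening: 0.0296
grip_force: 60.0
```

>>> {"api": "jog_arm", "payload": {"plan": [[0,0,0.04,0,0,0,-1],[0,0,0.02,0,0,0,-1],[0,0,0,0,0,0,-1]]}}

```text
t: 11.2
tool_pos: [0.5656, -0.0223, 0.0375]
tool_rot: [0.37, -3.12, 0.0]
contact_force: [-3.6, 0.8, 5.1]
opening: 0.0294
grip_force: 60.8
```

>>> {"api": "jog_arm", "payload": {"plan": [[0,0,-0.03,0,0,0,-1],[0,0,0,0,0,0,-0.1],[0,0,0,0,0,0,-0.1],[0,0,0,0,0,0,-0.1],[0,0,-0.3,0,0,0,-0.1],[0,0,-1,0,0,0,-0.1],[0,0,-1,0,0,0,-0.1],[0,0,-1,0,0,0,-0.1]]}}

```text
t: 12.0
tool_pos: [0.5654, -0.0223, 0.1042]
tool_rot: [-0.37, 3.119, -0.0]
contact_force: [0.6, 0.3, 0.1]
opening: 0.0383
grip_force: 0.0
```

>>> {"api": "jog_arm", "payload": {"plan": [[0,0,-1,0,0,0,0],[0,0,-1,0,0,0,0.3],[0,0,-1,0,0,0,0.3],[0,0,-1,0,0,0,0.3],[0,0,-1,0,0,0,0.3],[0,0,0,0,0,0,0.3]]}}

```text
t: 12.6
tool_pos: [0.5674, -0.0226, 0.2073]
tool_rot: [-0.369, 3.113, -0.003]
contact_force: [-0.8, -0.5, -0.5]
opening: 0.0554
grip_force: 0.0
```

```bash
python3 - <<'E'
from h import *
im,d=grab('wrist'); K,T,z=cam('wrist')
v,u=np.mgrid[0:480,0:640]; P=(np.linalg.inv(K)@np.stack([u.ravel(),v.ravel(),np.ones(u.size)]))*d.ravel()
P=(T[:3,:3]@P).T+T[:3,3]; m=(abs(P[:,2]-.072)<.005)&(np.hypot(P[:,0]-.5658,P[:,1]+.0222)<.03)
t=P[m]; print(m.sum(),np.median(t[:,2]),cv2.minAreaRect((t[:,:2]*1000).astype(np.float32)))
to(.434,.238,.2,103.7)
E
```

```text
1099 0.0707831896432276 ((564.6994018554688, -22.68106460571289), (23.672035217285156, 29.55183982849121), 13.486891746520996)
t 12.7 pos [ 0.5665 -0.0225  0.2051] tilt 0.23 yaw 103.53 F [-0.4  0.3  0.7] shift [ 3.39 14.21  0.22] rz -0.00
```

Block stands in the nest (top z about 71 mm, centred, yaw 13.5°). Moving on to the grip.

>>> {"api": "jog_arm", "payload": {"plan": [[0.23,0.95,0,0,0,0,0.3],[0.23,0.95,0,0,0,0,0.3],[0.23,0.95,0,0,0,0,0.3],[0.23,0.95,0,0,0,0,0.3],[0.23,0.95,0,0,0,0,0.3],[0.23,0.95,0,0,0,0,0.3],[0.23,0.95,0,0,0,0,0.3],[0.23,0.95,0,0,0,0,0.3]]}}

```text
t: 13.45
tool_pos: [0.4919, 0.1187, 0.2016]
tool_rot: [0.372, -3.117, -0.001]
contact_force: [0.3, 0.6, -0.4]
opening: 0.0559
grip_force: 0.0
```

>>> {"api": "jog_arm", "payload": {"plan": [[0.23,0.95,0,0,0,0,0.3],[0.23,0.95,0,0,0,0,0.3],[0.23,0.95,0,0,0,0,0.3],[0.23,0.95,0,0,0,0,0.3],[0.23,0.95,0,0,0,0,0.3],[0.23,0.95,0,0,0,0,0.3],[0.23,0.95,0,0,0,0,0.3],[0,0,0,0,0,0,0.3]]}}

```text
t: 14.25
tool_pos: [0.429, 0.2406, 0.2016]
tool_rot: [0.376, -3.116, -0.0]
contact_force: [-0.9, 0.3, 0.1]
opening: 0.0557
grip_force: 0.0
```

```bash
python3 - <<'E'
from h import *
im,d=grab('wrist'); K,T,z=cam('wrist')
v,u=np.mgrid[0:480,0:640]; P=(np.linalg.inv(K)@np.stack([u.ravel(),v.ravel(),np.ones(u.size)]))*d.ravel()
P=(T[:3,:3]@P).T+T[:3,3]; near=np.hypot(P[:,0]-.434,P[:,1]-.238)<.04
t=P[near&(P[:,2]>.138)&(P[:,2]<.155)]; print(len(t),t[:,2].max(),t.mean(0).round(4),cv2.minEnclosingCircle((t[:,:2]*1000).astype(np.float32)))
h=P[(abs(P[:,2]-.1)<.006)&(np.hypot(P[:,0]-.4785,P[:,1]-.234)<.07)]; print(len(h),np.median(h,0).round(4))
to(.434,.238,.108,103.7)
save(im[60:480],'c1.png')
E
```

```text
1190 0.14949699186832183 [0.4308 0.2366 0.1453] ((432.4173889160156, 236.9547119140625), 11.817992210388184)
1335 [0.4757 0.2337 0.096 ]
t 14.3 pos [0.4297 0.2396 0.2018] tilt 0.12 yaw 103.71 F [ 0.1 -0.8 -0.1] shift [-0.2  -0.13  4.69] rz 0.00
```

View pics/c1.png

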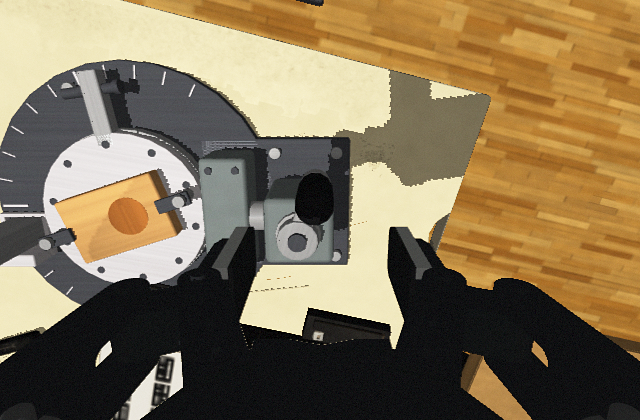

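View: grip top about (314,198), between the open fingers' line, and hub hole at (297,242). Lowering round the grip.

```bash
python3 - <<'E'
from h import *
print(atz('wrist',297,302,.1)); to(.4325,.237,.108,103.7)
E
```

```text
[0.47628228 0.23382953 0.1       ]
t 14.3 pos [0.4297 0.2396 0.2018] tilt 0.12 yaw 103.71 F [ 0.1 -0.8 -0.1] shift [-0.11 -0.16  4.69] rz 0.00
```

>>> {"api": "jog_arm", "payload": {"plan": [[-0.11,-0.16,0.7,0,0,0,0.3],[0,0,1,0,0,0,0.3],[0,0,1,0,0,0,0.3],[0,0,1,0,0,0,0.3],[0,0,0.8,0,0,0,0.3],[0,0,0.1,0,0,0,0.3],[0,0,0,0,0,0,0.3]]}}

```text
t: 15.0
tool_pos: [0.434, 0.2352, 0.1099]
tool_rot: [0.368, -3.118, 0.001]
contact_force: [-0.0, 0.4, 0.5]
opening: 0.0558
grip_force: 0.0
```

```bash
python3 - <<'E'
from h import *
to(.4325,.237,.108,103.7)
E
```

```text
t 15.0 pos [0.434  0.2352 0.1099] tilt 0.13 yaw 103.47 F [-0.   0.4  0.5] shift [0.05 0.1  0.1 ] rz -0.01
```

>>> {"api": "jog_arm", "payload": {"plan": [[0.05,0.08,0.05,0,0,0,0.3],[0,0,0,0,0,0,0],[0,0,0,0,0,0,-1],[0,0,0,0,0,0,-1],[0,0,0,0,0,0,-1],[0,0,0,0,0,0,-1],[0,0,0,0,0,0,-1]], "grip_force": 40}}

```text
t: 15.7
tool_pos: [0.4338, 0.2375, 0.1111]
tool_rot: [-0.37, 3.118, 0.0]
contact_force: [-0.6, -1.0, 5.4]
opening: 0.0227
grip_force: 39.6
```

```bash
cat >> h.py <<'E'
C=np.array([.477,.2338])
def crank():
    o=ctrl.get_obs(); M=R.from_rotvec(o['tool_rot']).as_matrix(); d=o['tool_pos'][:2]-C; r=np.hypot(*d); a=np.arctan2(d[1],d[0]); F=o['contact_force']
    cw=np.array([np.sin(a),-np.cos(a)]); print(f't {o["t"]:.2f} ang {np.degrees(a):.1f} r {r*1000:.1f} pos {o["tool_pos"].round(4)} resist {-F[:2]@cw:.1f} radial {F[:2]@d/r:.1f} Fz {F[2]:.1f} yaw {np.degrees(np.arctan2(M[1,1],M[0,1])):.2f} open {o["opening"]:.4f}')
    return np.degrees(a),M
def steps(a0,st,n,Rr=.045):  # tool-unit rows round the circle, clockwise, from commanded angle a0
    M=R.from_rotvec(ctrl.get_obs()['tool_rot']).as_matrix()
    P=[C+Rr*np.array([np.cos(np.radians(a0-k*st)),np.sin(np.radians(a0-k*st))]) for k in range(n+1)]
    for k in range(n):
        d=M.T@np.array([*(P[k+1]-P[k]),0])/.02; print(k,(d[:2]).round(2).tolist(),end=' ')
    print()
E
python3 - <<'E'
from h import *
a,M=crank(); steps(a,15,24)
E
```

```text
t 15.70 ang 175.1 r 43.4 pos [0.4338 0.2375 0.1111] resist 1.0 radial 0.5 Fz 5.4 yaw 103.53 open 0.0227
0 [-0.26, 0.53] 1 [-0.39, 0.44] 2 [-0.49, 0.33] 3 [-0.56, 0.19] 4 [-0.59, 0.04] 5 [-0.58, -0.11] 6 [-0.53, -0.26] 7 [-0.44, -0.39] 8 [-0.33, -0.49] 9 [-0.19, -0.56] 10 [-0.04, -0.59] 11 [0.11, -0.58] 12 [0.26, -0.53] 13 [0.39, -0.44] 14 [0.49, -0.33] 15 [0.56, -0.19] 16 [0.59, -0.04] 17 [0.58, 0.11] 18 [0.53, 0.26] 19 [0.44, 0.39] 20 [0.33, 0.49] 21 [0.19, 0.56] 22 [0.04, 0.59] 23 [-0.11, 0.58]
```

Gripped. From the picture the arm is near 187°, so contact should come after roughly 3.3–3.6 turns. First turn at 15° per row.

>>> {"api": "jog_arm", "payload": {"plan": [[-0.26,0.53,-0.1,0,0,0,-1],[-0.39,0.44,0,0,0,0,-1],[-0.49,0.33,0,0,0,0,-1],[-0.56,0.19,0,0,0,0,-1],[-0.59,0.04,0,0,0,0,-1],[-0.58,-0.11,0,0,0,0,-1],[-0.53,-0.26,0,0,0,0,-1],[-0.44,-0.39,0,0,0,0,-1]]}}

```text
t: 16.5
tool_pos: [0.5045, 0.2708, 0.1112]
tool_rot: [0.37, -3.118, -0.003]
contact_force: [-4.9, 1.1, -2.9]
opening: 0.0226
grip_force: 40.2
```

```bash
python3 - <<'E'
from h import *
a,M=crank()
E
```

```text
t 16.50 ang 53.4 r 46.1 pos [0.5045 0.2708 0.1112] resist 4.6 radial -2.0 Fz -2.9 yaw 103.54 open 0.0226
```

>>> {"api": "jog_arm", "payload": {"plan": [[-0.33,-0.49,0,0,0,0,-1],[-0.19,-0.56,0,0,0,0,-1],[-0.04,-0.59,0,0,0,0,-1],[0.11,-0.58,0,0,0,0,-1],[0.26,-0.53,0,0,0,0,-1],[0.39,-0.44,0,0,0,0,-1],[0.49,-0.33,0,0,0,0,-1],[0.56,-0.19,0,0,0,0,-1]]}}

```text
t: 17.3
tool_pos: [0.4963, 0.1922, 0.1113]
tool_rot: [0.368, -3.12, -0.005]
contact_force: [-0.4, 11.0, -11.4]
opening: 0.0231
grip_force: 40.0
```

```bash
python3 - <<'E'
from h import *
a,M=crank()
E
```

```text
t 17.30 ang -65.1 r 45.8 pos [0.4963 0.1922 0.1113] resist 4.2 radial -10.1 Fz -11.4 yaw 103.47 open 0.0231
```

>>> {"api": "jog_arm", "payload": {"plan": [[0.59,-0.04,0,0,0,0,-1],[0.58,0.11,0,0,0,0,-1],[0.53,0.26,0,0,0,0,-1],[0.44,0.39,0,0,0,0,-1],[0.33,0.49,0,0,0,0,-1],[0.19,0.56,0,0,0,0,-1],[0.04,0.59,0,0,0,0,-1],[-0.11,0.58,0,0,0,0,-1]]}}

```text
t: 18.1
tool_pos: [0.4335, 0.2348, 0.1114]
tool_rot: [-0.369, 3.117, -0.008]
contact_force: [6.8, -3.9, -11.8]
opening: 0.0227
grip_force: 41.0
```

```bash
python3 - <<'E'
from h import *
a,M=crank()
E
```

```text
t 18.10 ang 178.6 r 43.5 pos [0.4335 0.2348 0.1114] resist 3.7 radial -6.9 Fz -11.8 yaw 103.52 open 0.0227
```

>>> {"api": "jog_arm", "payload": {"plan": [[-0.3,0.57,0.1,0,0,0,-1],[-0.39,0.44,0.05,0,0,0,-1],[-0.49,0.33,0,0,0,0,-1],[-0.56,0.19,0,0,0,0,-1],[-0.59,0.04,0,0,0,0,-1],[-0.58,-0.11,0,0,0,0,-1],[-0.53,-0.26,0,0,0,0,-1],[-0.44,-0.39,0,0,0,0,-1]]}}

```text
t: 18.9
tool_pos: [0.5059, 0.27, 0.1111]
tool_rot: [0.37, -3.119, 0.003]
contact_force: [-9.0, -5.4, 8.3]
opening: 0.0227
grip_force: 43.1
```

>>> {"api": "jog_arm", "payload": {"plan": [[-0.33,-0.49,0,0,0,0,-1],[-0.19,-0.56,0,0,0,0,-1],[-0.04,-0.59,0,0,0,0,-1],[0.11,-0.58,0,0,0,0,-1],[0.26,-0.53,0,0,0,0,-1],[0.39,-0.44,0,0,0,0,-1],[0.49,-0.33,0,0,0,0,-1],[0.56,-0.19,0,0,0,0,-1]]}}

```text
t: 19.7
tool_pos: [0.5, 0.1941, 0.1112]
tool_rot: [-0.368, 3.114, 0.006]
contact_force: [0.5, 8.3, 0.0]
opening: 0.023
grip_force: 42.3
```

>>> {"api": "jog_arm", "payload": {"plan": [[0.59,-0.04,0,0,0,0,-1],[0.58,0.11,0,0,0,0,-1],[0.53,0.26,0,0,0,0,-1],[0.44,0.39,0,0,0,0,-1],[0.33,0.49,0,0,0,0,-1],[0.19,0.56,0,0,0,0,-1],[0.04,0.59,0,0,0,0,-1],[-0.11,0.58,0,0,0,0,-1]]}}

```text
t: 20.5
tool_pos: [0.4337, 0.2379, 0.1111]
tool_rot: [-0.37, 3.119, -0.004]
contact_force: [0.4, -4.0, 6.6]
opening: 0.023
grip_force: 42.9
```

```bash
sed -i 's/C=np.array.*/C=np.array([.479,.2337])/' h.py; python3 - <<'E'
from h import *
a,M=crank()
# arm angle check by wrist camera depth/colour is skipped unless visible
for n in('scene',):
    im,d=grab(n); K,T,z=cam(n)
    v,u=np.mgrid[0:480,0:640]; P=(np.linalg.inv(K)@np.stack([u.ravel(),v.ravel(),np.ones(u.size)]))*d.ravel()
    P=(T[:3,:3]@P).T+T[:3,3]; q=P[:,:2]-[.5168,.079]; r=np.hypot(*q.T); m=(r>.085)&(r<.128)&(P[:,2]>.026)&(P[:,2]<.042)
    an=(np.degrees(np.arctan2(q[m,1],q[m,0]))-13.7)%360; print(np.histogram(an,bins=np.arange(150,301,10)))
E
```

```text
t 20.50 ang 174.7 r 45.5 pos [0.4337 0.2379 0.1111] resist 3.9 radial -0.7 Fz 6.6 yaw 103.54 open 0.0230
(array([  0,   0,   0,   0,   0,   0,   0,  35, 150,  38,   0,   0,  10,
        41,  48]), array([150, 160, 170, 180, 190, 200, 210, 220, 230, 240, 250, 260, 270,
       280, 290, 300]))
```

Arm now near 235°, as expected after two turns. One more full turn takes it to about 259°.

>>> {"api": "jog_arm", "payload": {"plan": [[-0.26,0.53,-0.06,0,0,0,-1],[-0.39,0.44,0,0,0,0,-1],[-0.49,0.33,0,0,0,0,-1],[-0.56,0.19,0,0,0,0,-1],[-0.59,0.04,0,0,0,0,-1],[-0.58,-0.11,0,0,0,0,-1],[-0.53,-0.26,0,0,0,0,-1],[-0.44,-0.39,0,0,0,0,-1]]}}

```text
t: 21.35
tool_pos: [0.5042, 0.2712, 0.111]
tool_rot: [0.37, -3.115, 0.002]
contact_force: [-8.9, -4.8, 10.1]
opening: 0.0227
grip_force: 43.3
```

>>> {"api": "jog_arm", "payload": {"plan": [[-0.33,-0.49,0,0,0,0,-1],[-0.19,-0.56,0,0,0,0,-1],[-0.04,-0.59,0,0,0,0,-1],[0.11,-0.58,0,0,0,0,-1],[0.26,-0.53,0,0,0,0,-1],[0.39,-0.44,0,0,0,0,-1],[0.49,-0.33,0,0,0,0,-1],[0.56,-0.19,0,0,0,0,-1]]}}

```text
t: 22.15
tool_pos: [0.4984, 0.1934, 0.1111]
tool_rot: [-0.369, 3.117, 0.002]
contact_force: [2.5, 5.9, 4.5]
opening: 0.0229
grip_force: 42.7
```

>>> {"api": "jog_arm", "payload": {"plan": [[0.59,-0.04,0,0,0,0,-1],[0.58,0.11,0,0,0,0,-1],[0.53,0.26,0,0,0,0,-1],[0.44,0.39,0,0,0,0,-1],[0.33,0.49,0,0,0,0,-1],[0.19,0.56,0,0,0,0,-1],[0.04,0.59,0,0,0,0,-1],[-0.11,0.58,0,0,0,0,-1]]}}

```text
t: 22.95
tool_pos: [0.4336, 0.2374, 0.1111]
tool_rot: [-0.371, 3.118, -0.006]
contact_force: [6.0, -4.8, 5.9]
opening: 0.0227
grip_force: 42.9
```

```bash
python3 - <<'E'
from h import *
a,M=crank(); steps(175.1,7.5,24)
im,d=grab('scene'); K,T,z=cam('scene')
v,u=np.mgrid[0:480,0:640]; P=(np.linalg.inv(K)@np.stack([u.ravel(),v.ravel(),np.ones(u.size)]))*d.ravel()
P=(T[:3,:3]@P).T+T[:3,3]; q=P[:,:2]-[.5168,.079]; r=np.hypot(*q.T); m=(r>.085)&(r<.128)&(P[:,2]>.026)&(P[:,2]<.042)
an=(np.degrees(np.arctan2(q[m,1],q[m,0]))-13.7)%360; print(np.histogram(an,bins=np.arange(220,301,5)))
crank()
E
```

```text
t 22.95 ang 175.4 r 45.6 pos [0.4336 0.2374 0.1111] resist 4.3 radial -6.4 Fz 5.9 yaw 103.57 open 0.0227
0 [-0.11, 0.27] 1 [-0.15, 0.26] 2 [-0.18, 0.23] 3 [-0.21, 0.21] 4 [-0.23, 0.18] 5 [-0.25, 0.15] 6 [-0.27, 0.11] 7 [-0.28, 0.08] 8 [-0.29, 0.04] 9 [-0.29, 0.0] 10 [-0.29, -0.04] 11 [-0.28, -0.07] 12 [-0.27, -0.11] 13 [-0.26, -0.15] 14 [-0.23, -0.18] 15 [-0.21, -0.21] 16 [-0.18, -0.23] 17 [-0.15, -0.25] 18 [-0.11, -0.27] 19 [-0.08, -0.28] 20 [-0.04, -0.29] 21 [-0.0, -0.29] 22 [0.04, -0.29] 23 [0.07, -0.28] 
(array([ 0,  0,  0,  0,  0, 11, 25, 76, 63, 20, 13,  7, 14, 27, 34, 24]), array([220, 225, 230, 235, 240, 245, 250, 255, 260, 265, 270, 275, 280,
       285, 290, 295, 300]))
t 23.00 ang 173.3 r 45.5 pos [0.4338 0.239  0.1111] resist -1.5 radial -3.2 Fz 5.9 yaw 103.60 open 0.0227
```

>>> {"api": "jog_arm", "payload": {"plan": [[-0.11,0.27,-0.05,0,0,0,-1],[-0.15,0.26,0,0,0,0,-1],[-0.18,0.23,0,0,0,0,-1],[-0.21,0.21,0,0,0,0,-1],[-0.23,0.18,0,0,0,0,-1],[-0.25,0.15,0,0,0,0,-1]]}}

```text
t: 23.6
tool_pos: [0.4484, 0.2675, 0.1111]
tool_rot: [0.371, -3.117, 0.006]
contact_force: [-0.4, -4.7, 7.0]
opening: 0.0227
grip_force: 43.0
```

```bash
python3 - <<'E'
from h import *
crank()
E
```

```text
t 23.60 ang 132.1 r 45.5 pos [0.4484 0.2675 0.1111] resist 3.4 radial -3.2 Fz 7.0 yaw 103.56 open 0.0227
```

>>> {"api": "jog_arm", "payload": {"plan": [[-0.27,0.11,0,0,0,0,-1],[-0.28,0.08,0,0,0,0,-1],[-0.29,0.04,0,0,0,0,-1],[-0.29,0,0,0,0,0,-1]]}}

```text
t: 24.0
tool_pos: [0.4687, 0.2778, 0.1111]
tool_rot: [0.37, -3.115, 0.004]
contact_force: [-2.8, -2.0, 7.6]
opening: 0.0229
grip_force: 43.1
```

```bash
python3 - <<'E'
from h import *
crank()
E
```

```text
t 24.00 ang 103.2 r 45.3 pos [0.4687 0.2778 0.1111] resist 3.2 radial -1.3 Fz 7.6 yaw 103.56 open 0.0229
```

>>> {"api": "jog_arm", "payload": {"plan": [[-0.29,-0.04,0,0,0,0,-1],[-0.28,-0.07,0,0,0,0,-1],[-0.27,-0.11,0,0,0,0,-1]]}}

```text
t: 24.3
tool_pos: [0.4859, 0.2783, 0.1111]
tool_rot: [0.37, -3.115, 0.0]
contact_force: [-2.6, 1.6, 6.9]
opening: 0.0231
grip_force: 43.0
```

```bash
python3 -c "
from h import *
crank()"
```

```text
t 24.30 ang 81.2 r 45.1 pos [0.4859 0.2783 0.1111] resist 2.9 radial 1.2 Fz 6.9 yaw 103.56 open 0.0231
```

>>> {"api": "jog_arm", "payload": {"plan": [[-0.26,-0.15,0,0,0,0,-1],[-0.23,-0.18,0,0,0,0,-1]]}}

```text
t: 24.5
tool_pos: [0.4972, 0.2748, 0.1111]
tool_rot: [0.37, -3.116, -0.002]
contact_force: [-1.2, 4.9, 6.0]
opening: 0.0228
grip_force: 42.9
```

```bash
python3 -c "
from h import *
crank()"
```

```text
t 24.50 ang 66.1 r 44.9 pos [0.4972 0.2748 0.1111] resist 3.1 radial 3.9 Fz 6.0 yaw 103.56 open 0.0228
```

>>> {"api": "jog_arm", "payload": {"plan": [[-0.21,-0.21,0,0,0,0,-1],[-0.18,-0.23,0,0,0,0,-1]]}}

```text
t: 24.7
tool_pos: [0.5073, 0.2684, 0.1111]
tool_rot: [0.371, -3.118, -0.003]
contact_force: [0.3, 4.9, 4.0]
opening: 0.0226
grip_force: 42.7
```

```bash
python3 -c "
from h import *
crank()"
```

```text
t 24.70 ang 50.9 r 44.8 pos [0.5073 0.2684 0.1111] resist 2.9 radial 3.9 Fz 4.0 yaw 103.56 open 0.0226
```

>>> {"api": "jog_arm", "payload": {"plan": [[-0.15,-0.25,0,0,0,0,-1],[-0.11,-0.27,0,0,0,0,-1]]}}

```text
t: 24.9
tool_pos: [0.5153, 0.2597, 0.1112]
tool_rot: [0.371, -3.119, -0.004]
contact_force: [1.4, 5.4, 2.4]
opening: 0.0228
grip_force: 42.6
```

```bash
python3 -c "
from h import *
crank()"
```

```text
t 24.90 ang 35.6 r 44.6 pos [0.5153 0.2597 0.1112] resist 3.6 radial 4.3 Fz 2.4 yaw 103.56 open 0.0228
```

>>> {"api": "jog_arm", "payload": {"plan": [[-0.08,-0.28,0,0,0,0,-1],[-0.04,-0.29,0,0,0,0,-1]]}}

```text
t: 25.1
tool_pos: [0.5208, 0.249, 0.1112]
tool_rot: [-0.371, 3.119, 0.003]
contact_force: [3.2, 5.1, 1.3]
opening: 0.0224
grip_force: 42.4
```

```bash
python3 -c "
from h import *
crank()"
```

```text
t 25.10 ang 20.1 r 44.6 pos [0.5208 0.249  0.1112] resist 3.7 radial 4.7 Fz 1.3 yaw 103.56 open 0.0224
```

>>> {"api": "jog_arm", "payload": {"plan": [[0,-0.29,0,0,0,0,-1],[0.04,-0.29,0,0,0,0,-1]]}}

```text
t: 25.3
tool_pos: [0.5233, 0.2372, 0.1112]
tool_rot: [-0.37, 3.117, 0.002]
contact_force: [5.9, 4.3, 0.5]
opening: 0.0229
grip_force: 42.3
```

```bash
python3 -c "
from h import *
crank(); steps(2.6,7.5,12)"
```

```text
t 25.30 ang 4.5 r 44.5 pos [0.5233 0.2372 0.1112] resist 3.8 radial 6.3 Fz 0.5 yaw 103.55 open 0.0229
0 [0.07, -0.28] 1 [0.11, -0.27] 2 [0.15, -0.26] 3 [0.18, -0.23] 4 [0.21, -0.21] 5 [0.23, -0.18] 6 [0.25, -0.15] 7 [0.27, -0.11] 8 [0.28, -0.08] 9 [0.29, -0.04] 10 [0.29, -0.0] 11 [0.29, 0.04]
```

>>> {"api": "jog_arm", "payload": {"plan": [[0.03,-0.29,0,0,0,0,-1],[0.08,-0.27,0,0,0,0,-1]]}}

```text
t: 25.5
tool_pos: [0.5228, 0.2258, 0.1111]
tool_rot: [0.37, -3.119, -0.003]
contact_force: [1.9, 5.1, 3.5]
opening: 0.0226
grip_force: 42.6
```

```bash
python3 -c "
from h import *
crank()"
```

```text
t 25.50 ang -10.2 r 44.5 pos [0.5228 0.2258 0.1111] resist 5.3 radial 1.0 Fz 3.5 yaw 103.54 open 0.0226
```

>>> {"api": "jog_arm", "payload": {"plan": [[0.15,-0.26,0,0,0,0,-1]]}}

```text
t: 25.6
tool_pos: [0.5214, 0.2203, 0.1112]
tool_rot: [-0.37, 3.119, 0.004]
contact_force: [4.5, 6.0, 2.1]
opening: 0.0226
grip_force: 42.4
```

```bash
python3 -c "
from h import *
crank()"
```

```text
t 25.60 ang -17.5 r 44.5 pos [0.5214 0.2203 0.1112] resist 7.1 radial 2.5 Fz 2.1 yaw 103.54 open 0.0226
```

>>> {"api": "jog_arm", "payload": {"plan": [[0.12,-0.15,0,0,0,0,-1]]}}

```text
t: 25.7
tool_pos: [0.5201, 0.2167, 0.1112]
tool_rot: [-0.37, 3.118, 0.003]
contact_force: [7.2, 5.5, -0.4]
opening: 0.0223
grip_force: 42.3
```

```bash
python3 -c "
from h import *
crank()"
```

```text
t 25.70 ang -22.4 r 44.5 pos [0.5201 0.2167 0.1112] resist 7.8 radial 4.6 Fz -0.4 yaw 103.53 open 0.0223
```

Push is about 5 N over free running, so the stop is snug. Easing off the command slightly, then releasing and rising.

>>> {"api": "jog_arm", "payload": {"plan": [[-0.1,0.12,0,0,0,0,-1],[0,0,0,0,0,0,-1]]}}

```text
t: 25.9
tool_pos: [0.521, 0.219, 0.1111]
tool_rot: [0.37, -3.119, -0.0]
contact_force: [2.2, 1.5, 3.9]
opening: 0.0229
grip_force: 42.5
```

```bash
python3 -c "
from h import *
crank()"
```

```text
t 25.90 ang -19.3 r 44.5 pos [0.521  0.219  0.1111] resist 2.1 radial 1.5 Fz 3.9 yaw 103.55 open 0.0229
```

>>> {"api": "jog_arm", "payload": {"plan": [[0.09,-0.11,0,0,0,0,-1],[0,0,0,0,0,0,-1]]}}

```text
t: 26.1
tool_pos: [0.5202, 0.2169, 0.1112]
tool_rot: [-0.37, 3.119, 0.003]
contact_force: [3.1, 4.8, 1.5]
opening: 0.0231
grip_force: 42.4
```

```bash
python3 -c "
from h import *
crank()"
```

```text
t 26.10 ang -22.1 r 44.5 pos [0.5202 0.2169 0.1112] resist 5.6 radial 1.1 Fz 1.5 yaw 103.54 open 0.0231
```

>>> {"api": "jog_arm", "payload": {"plan": [[0,0,0,0,0,0,0.3],[0,0,0,0,0,0,0.3],[0,0,0,0,0,0,0.3],[0,0,0,0,0,0,0.3],[0,0,-0.6,0,0,0,0.3],[0,0,-1,0,0,0,0.3],[0,0,-1,0,0,0,0.3],[0,0,-1,0,0,0,0.3]]}}

```text
t: 26.9
tool_pos: [0.5204, 0.2161, 0.185]
tool_rot: [-0.37, 3.119, -0.0]
contact_force: [0.3, 0.6, 0.5]
opening: 0.0555
grip_force: 0.0
```

>>> {"api": "jog_arm", "payload": {"plan": [[0,0,-1,0,0,0,0.3],[0,0,-1,0,0,0,0.3],[-0.3,-0.3,-1,0,0,0,0.3],[0,-0.8,0,0,0,0,0.3],[0,-0.8,0,0,0,0,0.3],[0,-0.8,0,0,0,0,0.3],[0,0,0,0,0,0,0.3],[0,0,0,0,0,0,0.3]]}}

```text
t: 27.7
tool_pos: [0.5384, 0.1643, 0.2421]
tool_rot: [0.367, -3.118, -0.0]
contact_force: [0.4, 0.0, -0.8]
opening: 0.0554
grip_force: 0.0
```

```bash
python3 - <<'E'
from h import *
to(.5,.2,.23); im,d=grab('wrist'); K,T,z=cam('wrist')
v,u=np.mgrid[0:480,0:640]; P=(np.linalg.inv(K)@np.stack([u.ravel(),v.ravel(),np.ones(u.size)]))*d.ravel()
P=(T[:3,:3]@P).T+T[:3,3]; t=P[(np.hypot(P[:,0]-.52,P[:,1]-.218)<.04)&(P[:,2]>.138)&(P[:,2]<.155)]
c=np.array(cv2.minEnclosingCircle((t[:,:2]*1000).astype(np.float32))[0])/1000 if len(t) else C; print(len(t),c,np.degrees(np.arctan2(*(c-C)[::-1])))
t=P[(abs(P[:,2]-.072)<.006)&(np.hypot(P[:,0]-.5658,P[:,1]+.0222)<.03)]; print(cv2.minAreaRect((t[:,:2]*1000).astype(np.float32)))
save(cv2.resize(im,(800,600)),'end.png')
E
```

```text
t 27.7 pos [0.5384 0.1643 0.2421] tilt 0.12 yaw 103.44 F [ 0.4  0.  -0.8] shift [1.45 2.18 0.61]
882 [0.52233044 0.22746652] -8.186352982850151
((567.2680053710938, -20.77423858642578), (24.093889236450195, 31.021244049072266), 12.95925235748291)
```

View pics/end.png

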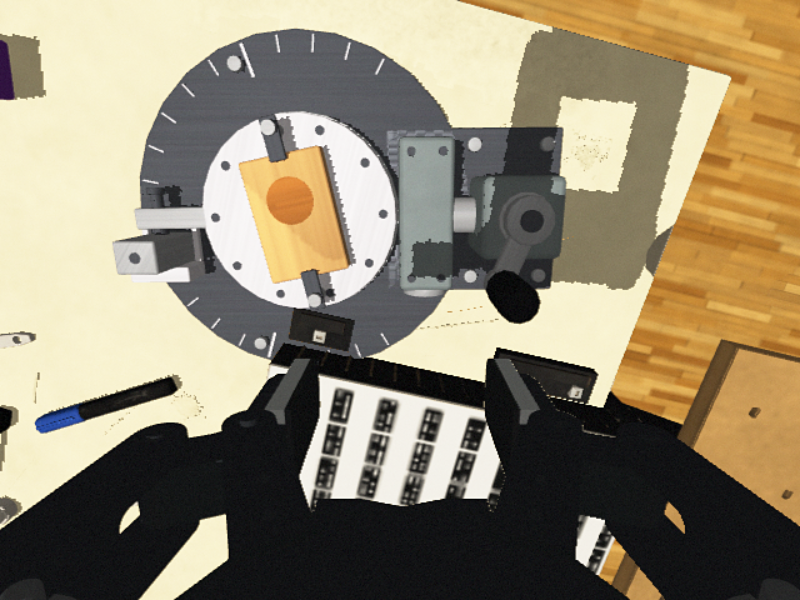

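The crank sprang back to about -8° on quick release (it was -22°), so the arm may bear only lightly. The block at (135,258) is home and the arm is beside it. I'll regrasp, re-snug and release gently.

```bash
python3 -c "
from h import *
to(.522,.2265,.111,103.6)"
```

```text
t 27.8 pos [0.5384 0.1648 0.2423] tilt 0.10 yaw 103.49 F [-0.1 -0.1 -0.7] shift [0.07 3.19 6.57] rz -0.00
```

>>> {"api": "jog_arm", "payload": {"plan": [[0.07,0.8,0,0,0,0,0.3],[0,0.8,0,0,0,0,0.3],[0,0.8,0.6,0,0,0,0.3],[0,0.8,0.8,0,0,0,0.3],[0,0,0.8,0,0,0,0.3],[0,0,0.4,0,0,0,0.3],[0,0,0,0,0,0,0.3],[0,0,0,0,0,0,0.3]]}}

```text
t: 28.55
tool_pos: [0.5226, 0.2265, 0.191]
tool_rot: [0.369, -3.119, 0.0]
contact_force: [-0.5, -0.5, 0.1]
opening: 0.0558
grip_force: 0.0
```

```bash
python3 -c "
from h import *
to(.522,.2265,.111,103.6)
im,d=grab('wrist'); K,T,z=cam('wrist')
v,u=np.mgrid[0:480,0:640]; P=(np.linalg.inv(K)@np.stack([u.ravel(),v.ravel(),np.ones(u.size)]))*d.ravel()
P=(T[:3,:3]@P).T+T[:3,3]; t=P[(np.hypot(P[:,0]-.522,P[:,1]-.225)<.03)&(P[:,2]>.142)&(P[:,2]<.155)]
print(len(t),cv2.minEnclosingCircle((t[:,:2]*1000).astype(np.float32)))"
```

```text
t 28.6 pos [0.5226 0.2265 0.191 ] tilt 0.03 yaw 103.49 F [-0.5 -0.5  0.1] shift [0.03 0.01 4.  ] rz -0.00
1167 ((521.8034057617188, 228.04518127441406), 11.59697437286377)
```

>>> {"api": "jog_arm", "payload": {"plan": [[0,0.05,1,0,0,0,0.3],[0,0,1,0,0,0,0.3],[0,0,1,0,0,0,0.3],[0,0,0.8,0,0,0,0.3],[0,0,0.1,0,0,0,0.3],[0,0,0,0,0,0,-0.2],[0,0,0,0,0,0,-1],[0,0,0,0,0,0,-1]]}}

```text
t: 29.4
tool_pos: [0.5232, 0.2282, 0.115]
tool_rot: [-0.37, 3.117, 0.001]
contact_force: [-0.5, 0.4, 1.8]
opening: 0.0224
grip_force: 39.3
```

>>> {"api": "jog_arm", "payload": {"plan": [[0,0,0,0,0,0,-1],[0,0,0,0,0,0,-1]]}}

```text
t: 29.6
tool_pos: [0.5233, 0.2283, 0.1149]
tool_rot: [-0.37, 3.117, 0.001]
contact_force: [-0.6, 0.4, 4.6]
opening: 0.0226
grip_force: 39.6
```

```bash
python3 -c "
from h import *
a,M=crank(); steps(a,4,6)"
```

```text
t 29.60 ang -7.0 r 44.6 pos [0.5233 0.2283 0.1149] resist 0.3 radial -0.7 Fz 4.6 yaw 103.53 open 0.0226
0 [0.06, -0.15] 1 [0.07, -0.14] 2 [0.08, -0.14] 3 [0.09, -0.13] 4 [0.1, -0.12] 5 [0.11, -0.12]
```

>>> {"api": "jog_arm", "payload": {"plan": [[0.06,-0.15,0,0,0,0,-1],[0.07,-0.14,0,0,0,0,-1],[0.08,-0.14,0,0,0,0,-1]]}}

```text
t: 29.9
tool_pos: [0.5214, 0.22, 0.1149]
tool_rot: [-0.37, 3.115, 0.005]
contact_force: [2.0, 7.0, 5.9]
opening: 0.0229
grip_force: 39.8
```

```bash
python3 -c "
from h import *
crank()"
```

```text
t 29.90 ang -17.9 r 44.6 pos [0.5214 0.22   0.1149] resist 7.3 radial -0.3 Fz 5.9 yaw 103.53 open 0.0229
```

>>> {"api": "jog_arm", "payload": {"plan": [[0.09,-0.13,0,0,0,0,-1],[0.1,-0.12,0,0,0,0,-1]]}}

```text
t: 30.1
tool_pos: [0.5192, 0.2145, 0.1149]
tool_rot: [-0.369, 3.114, 0.006]
contact_force: [3.0, 6.8, 4.5]
opening: 0.0226
grip_force: 39.7
```

```bash
python3 -c "
from h import *
crank()"
```

```text
t 30.10 ang -25.5 r 44.6 pos [0.5192 0.2145 0.1149] resist 7.5 radial -0.2 Fz 4.5 yaw 103.53 open 0.0226
```

>>> {"api": "jog_arm", "payload": {"plan": [[-0.04,0.06,0,0,0,0,-1],[-0.04,0.06,0,0,0,0,-1],[0,0,0,0,0,0,-1]]}}

```text
t: 30.4
tool_pos: [0.52, 0.2163, 0.1149]
tool_rot: [-0.37, 3.116, 0.002]
contact_force: [1.4, 2.5, 5.2]
opening: 0.0226
grip_force: 39.8
```

```bash
python3 -c "
from h import *
crank()"
```

```text
t 30.40 ang -23.0 r 44.5 pos [0.52   0.2163 0.1149] resist 2.8 radial 0.3 Fz 5.2 yaw 103.53 open 0.0226
```

>>> {"api": "jog_arm", "payload": {"plan": [[-0.04,0.06,0,0,0,0,-1],[-0.04,0.06,0,0,0,0,-1],[0,0,0,0,0,0,-1]]}}

```text
t: 30.7
tool_pos: [0.521, 0.2189, 0.1149]
tool_rot: [-0.37, 3.116, 0.002]
contact_force: [1.8, 3.2, 4.8]
opening: 0.0227
grip_force: 39.8
```

```bash
python3 -c "
from h import *
crank()"
```

```text
t 30.70 ang -19.5 r 44.5 pos [0.521  0.2189 0.1149] resist 3.7 radial 0.6 Fz 4.8 yaw 103.53 open 0.0227
```

>>> {"api": "jog_arm", "payload": {"plan": [[-0.03,0.06,0,0,0,0,-1],[-0.03,0.06,0,0,0,0,-1],[0,0,0,0,0,0,-1]]}}

```text
t: 31.0
tool_pos: [0.5218, 0.2212, 0.1149]
tool_rot: [-0.37, 3.116, 0.001]
contact_force: [1.0, 2.6, 5.8]
opening: 0.0228
grip_force: 39.8
```

```bash
python3 -c "
from h import *
crank()"
```

```text
t 31.00 ang -16.2 r 44.5 pos [0.5218 0.2212 0.1149] resist 2.8 radial 0.3 Fz 5.8 yaw 103.53 open 0.0228
```

>>> {"api": "jog_arm", "payload": {"plan": [[-0.03,0.06,0,0,0,0,-1],[0,0,0,0,0,0,-1]]}}

```text
t: 31.2
tool_pos: [0.5221, 0.2224, 0.1149]
tool_rot: [-0.37, 3.116, 0.001]
contact_force: [2.0, 1.8, 5.3]
opening: 0.0227
grip_force: 39.8
```

```bash
python3 -c "
from h import *
crank()"
```

```text
t 31.20 ang -14.7 r 44.5 pos [0.5221 0.2224 0.1149] resist 2.2 radial 1.4 Fz 5.3 yaw 103.53 open 0.0227
```

>>> {"api": "jog_arm", "payload": {"plan": [[-0.02,0.05,0,0,0,0,-1],[-0.02,0.05,0,0,0,0,-1],[0,0,0,0,0,0,-1],[0,0,0,0,0,0,-1]]}}

```text
t: 31.6
tool_pos: [0.5225, 0.2244, 0.115]
tool_rot: [-0.369, 3.115, 0.0]
contact_force: [1.8, 1.4, 5.7]
opening: 0.023
grip_force: 39.8
```

```bash
python3 -c "
from h import *
crank()"
```

```text
t 31.60 ang -12.1 r 44.5 pos [0.5225 0.2244 0.115 ] resist 1.8 radial 1.5 Fz 5.7 yaw 103.53 open 0.0230
```

>>> {"api": "jog_arm", "payload": {"plan": [[0,0,0,0,0,0,-0.45],[0,0,0,0,0,0,-0.42],[0,0,0,0,0,0,-0.38],[0,0,0,0,0,0,-0.3],[0,0,0,0,0,0,0],[0,0,0,0,0,0,0.3],[0,0,0,0,0,0,0.3]]}}

```text
t: 32.3
tool_pos: [0.5206, 0.2242, 0.1131]
tool_rot: [0.37, -3.119, 0.0]
contact_force: [-0.3, -0.3, 0.1]
opening: 0.0556
grip_force: 0.0
```

>>> {"api": "jog_arm", "payload": {"plan": [[0,0,-0.6,0,0,0,0.3],[0,0,-1,0,0,0,0.3],[0,0,-1,0,0,0,0.3],[0,0,-1,0,0,0,0.3],[0,0,-1,0,0,0,0.3],[0,0,-1,0,0,0,0.3],[0,0,0,0,0,0,0.3],[0,0,0,0,0,0,0.3]]}}

```text
t: 33.1
tool_pos: [0.5211, 0.2244, 0.2259]
tool_rot: [-0.37, 3.118, 0.0]
contact_force: [-0.2, -0.1, -0.5]
opening: 0.0557
grip_force: 0.0
```

```bash
python3 -c "
from h import *
to(.522,.2265,.2,103.6)
im,d=grab('wrist'); K,T,z=cam('wrist')
v,u=np.mgrid[0:480,0:640]; P=(np.linalg.inv(K)@np.stack([u.ravel(),v.ravel(),np.ones(u.size)]))*d.ravel()
P=(T[:3,:3]@P).T+T[:3,3]; t=P[(np.hypot(P[:,0]-.522,P[:,1]-.225)<.03)&(P[:,2]>.142)&(P[:,2]<.155)]
c=np.array(cv2.minEnclosingCircle((t[:,:2]*1000).astype(np.float32))[0])/1000; print(len(t),c,np.degrees(np.arctan2(*(c-C)[::-1])))
t=P[(abs(P[:,2]-.072)<.006)&(np.hypot(P[:,0]-.5658,P[:,1]+.0222)<.03)]; print(len(t),cv2.minAreaRect((t[:,:2]*1000).astype(np.float32)) if len(t) else '')"
```

```text
t 33.1 pos [0.5211 0.2244 0.2259] tilt 0.08 yaw 103.53 F [-0.2 -0.1 -0.5] shift [-0.07  0.09  1.3 ] rz -0.00
853 [0.52238507 0.22789583] -7.619938759649228
1111 ((567.1709594726562, -20.49129867553711), (24.012706756591797, 31.873754501342773), 13.194947242736816)
```

```bash
python3 -c "
from station import ctrl
print(ctrl.finish_job())"
```

```text
the job is handed in; nothing more can be done
None
```

I handed the job in at about 33 s. The block is in the nest and measured home against the back wall, and everything is released. I cranked about 3.5 turns until I felt the stop, roughly 5 N over free running and short of forcing. After I let go, the crank sprang back about 4° even on a gentle second release, so the arm may bear on the block more lightly than when I felt it.

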